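# Load the bead tumbler and lock its cup and cap

### The job

Get the polishing tumbler ready to run: put every wooden toggle on the table into the handled cup, lift the loaded cup up into the tumbler's head and twist it until its lugs drop into their pockets, with the handle pointing straight out of the front. Also close the port on top of the head with the spring cap: push it down, turn it a quarter turn clockwise and let it spring up into its lock, its bar lying front to back. Leave the other things on the table where they are.

Things in the scene. Friction and masses are not known exactly. Their poses are not given: they have to be found in the camera images.
- tumbler: Grey fixed bench tumbler, placed and turned differently each start. Origin on the table under the vertical axis of its overhanging round head; x to its rear, -x its front, z up. Base plate 12 mm thick, x -80 to +190, y +-75 mm. Motor column x +75 to +190, y +-55 mm, 200 mm high. Head 132 mm across, z 137 to 178 mm, open below; cap port on it, a ring 84 mm across up to z 206 mm.
- head_mouth (a point): Centre of the cup mount's mouth under the head, 139 mm above the table, axes as the tumbler's. Bore 97 mm for the cup; three gaps for lugs, 32 degrees wide, at 0, 120, 240 degrees (counter-clockwise from above, from +x). Counter-clockwise of each: ledge, top 11 mm above this point; 47 to 73 degrees on, a pocket 4 mm lower; then a stop. Lugs cannot turn clockwise.
- head_entry (a point): Where the cup's origin goes at the turn: on the tumbler's axis, 97 mm above the table (94 to 104 will do: the cup's rim meets a ceiling at 174 mm). Come in under the head with the cup's origin 15 to 65 mm high, turned 60 degrees clockwise (from above) from the tumbler, handle to the front left seen from the robot; raise to here; turn 60 degrees counter-clockwise; let down.
- head_seat (a point): The cup's origin when locked: on the tumbler's axis, 90 mm above the table; axes as the tumbler's. The cup is then turned as the tumbler is (its handle straight out of the front), its lugs down in the pockets; gravity holds it.
- port_mouth (a point): Centre of the cap port's mouth on top of the head, 206 mm above the table, axes as the tumbler's. Bore 49 mm; two gaps for lugs, 40 degrees wide, at +80 and -100 degrees (from +x, counter-clockwise from above). Clockwise of each: a ledge, underside 10 mm below this point; then at 0 and 180 degrees (+-16) a pocket with its roof 4 mm higher; then a stop.
- port_seat (a point): The cap's origin when locked: on the tumbler's axis, 194 mm above the table; the cap's x then lies along the tumbler's x, either way round. To lock: cap turned 80 degrees counter-clockwise from that (or half a turn more), lowered in, pushed to 6 to 8 mm below this point (7 to 8 N; the flange stops it at 9 mm), turned 80 degrees clockwise, released; the spring lifts it into the pockets.
- plunger (a joint): White sprung disc, 32 mm across, in the cap port, moving along z: 0 at rest (top 3 mm above point port_seat), negative when pressed (to -0.0125 m). Spring 500 N/m, 2.5 N at rest, about 4 N with the cap locked.
- cup: Loose round aluminium cup with a dark wooden handle, 0.17 kg, upright on the table. Origin at the centre of its underside, z up; the handle points along its -x. Outside 91 mm across, inside 82 mm, 68 mm high, floor 5 mm thick. Three lugs 17 mm wide, out to 55 mm from the axis, 56 to 64 mm above the underside: over the handle and 120 degrees to either side.
- cup_grip (a point): Where to hold the cup: on its wooden handle, 135 mm from the cup's axis, 24 mm above its underside; axes as the cup's (handle along x). The wood runs from 85 to 165 mm from the axis, 22 mm wide, 28 mm high. Held here the hand clears the head.
- cap: Loose aluminium spring cap, 0.09 kg, standing on the table, 60 mm high. Origin at the centre of its underside, z up. Plug 44 mm across; two steel lugs at its foot, 6 mm thick, 12 mm wide, along +-x out to 33 mm from the axis; flange 74 mm across, 21 to 27 mm up; black grip bar on top.
- cap_bar (a point): On the cap's grip bar, 49 mm above its underside; axes as the cap's. The bar is 56 mm long along x, 16 mm wide along y, from 27 to 60 mm above the underside. Keep fingertips above the flange (27 mm).
- toggle1: Loose wooden toggle, 60 (x) x 24 (y) x 16 (z) mm, 0.02 kg, lying flat on the table. Origin at the centre of its underside. Two to four such toggles are present; an absent one reads None.
- toggle2: Loose wooden toggle, 60 (x) x 24 (y) x 16 (z) mm, 0.02 kg, lying flat on the table. Origin at the centre of its underside. Two to four such toggles are present; an absent one reads None.
- toggle3: Loose wooden toggle, 60 (x) x 24 (y) x 16 (z) mm, 0.02 kg, lying flat on the table. Origin at the centre of its underside. Two to four such toggles are present; an absent one reads None.
- toggle4: Loose wooden toggle, 60 (x) x 24 (y) x 16 (z) mm, 0.02 kg, lying flat on the table. Origin at the centre of its underside. Two to four such toggles are present; an absent one reads None.
- brush: Bystander: paint brush 180 mm long, lying; leave it.
- stick: Bystander: plain modelling stick, 130 x 10 x 10 mm, lying among the toggles; leave it.
- jar: Bystander: paint jar 56 mm across, 70 mm high; leave it.
- bowl: Bystander: small ceramic bowl 110 mm across, 50 mm high; leave it.
- glue: Bystander: bottle 50 mm across, 90 mm high; leave it.
- palette: Bystander: flat round mixing plate 140 mm across, 8 mm high; leave it.

How it is judged:
On the way, in this order (a step that is already met when the one before it is completed fails the run):
1. every toggle lies in the cup (horizontal distance between each of toggle1, toggle2, toggle3, toggle4 and cup below 0.044 m and z of toggle1 in the frame of cup between 0 and 0.068 m and z of toggle2 in the frame of cup between 0 and 0.068 m and z of toggle3 in the frame of cup between 0 and 0.068 m and z of toggle4 in the frame of cup between 0 and 0.068 m), for 0.2 s.
2. the loaded cup is locked in the head (all of step 1 and horizontal distance between cup and head_seat below 0.006 m and z of cup in the frame of head_seat between -0.004 and 0.0025 m and angle between the x axis of cup and the x axis of tumbler, either way round below 0.14 rad and angle between cup's own z axis and vertical below 0.07 rad), for 0.2 s.
At the end, for the whole second after the job is handed in: All toggles present lie inside the cup. Cup locked in the head, lugs down in the pockets: within 6 mm sideways, -4 to +2.5 mm in height, 0.14 rad of turn of its seat. Cap sprung up in its lock: within 5 mm sideways, 3 mm in height, 0.22 rad of turn. Both at rest (all of step 2 and horizontal distance between cap and port_seat below 0.005 m and z of cap in the frame of port_seat between -0.003 and 0.003 m and angle between the x axis of cap and the x axis of tumbler, either way round below 0.22 rad and angle between cap's own z axis and vertical below 0.12 rad and linear speed of each of cup, cap below 0.02 m/s); the robot touches nothing.
It fails at once if a bystander is shifted by more than 50 mm (distance of any of brush, stick, jar, bowl, glue, palette from where it was at the start of the episode above 0.05 m).
Of toggle1, toggle2, toggle3, toggle4 only 2 to 4 are there at a start; the rules pass over those that are not, and their reading is None.
At some moment in a run one of toggle1, toggle2, toggle3, toggle4, cap may be knocked a few centimetres aside while the robot is not near it.
Once in a run the grip may slacken for a moment while it holds something.
It also fails if it takes over 210 s, if anything falls off the work surface, if the arm or the gripper's body presses on something with over 40 N, if the wrist force passes 120 N, or if a joint passes its speed limit or range.

### The arm

A 6-joint arm with a two-finger parallel gripper is mounted at the origin on the work surface. World frame = base frame: x ahead of the robot, y to its left, z up, the work surface at z = 0. Lengths are in m, angles in rad, forces in N, time in s.
With the tool pointing down it reaches from about 0.375 to 0.9 m from the base axis. Payload 3.1 kg.
Tool frame: the origin (TCP) lies midway between the tips of the shut fingers; the grasp point (between the pads) lies robot.grip_depth behind it (robot.grip_depth is the distance from the TCP to the grasp point, in m); z points along the fingers, y is the line along which they close (so a half turn about z gives the same grasp; the last joint's range is limited). The gripper opens to 87 mm and grips with 3 to 60 N. Pads are 19 mm wide; open, the fingers measure 117 mm over their backs; the gripper's body (75 mm by 190 mm) begins 51 mm behind the grasp point.
Start: joints at [0.97, 0.527, 1.433, -0, 1.181, -0.178], TCP at [0.256, 0.57, 0.223] pointing down, gripper open.
Joint ranges: [-3.08, 3.08], [-0.75, 2.2], [0.22, 2.44], [-1.43, 4.57], [0, 2.65], [-2.85, 2.85]. Speed limits (rad/s): [2.79, 2.79, 3.14, 3.14, 3.14, 3.14].

### API

Orientations are given as a unit quaternion [x, y, z, w].
In Python, from rig import robot, viewer, telemetry, workorder gives the robot as it stands (robot), with the cameras (viewer), the readings (telemetry) and the job (workorder).
- The arm moves only by the tool hand_motion, called after "Emit:" in YAML: its name, and indented under it one key for each argument. Schema: {"type":"object","properties":{"segments":{"type":"array","items":{"type":"array","items":{"type":"number"},"minItems":4,"maxItems":4},"minItems":1,"maxItems":20},"jaw":{"type":"number"},"squeeze":{"type":"number"},"only":{"type":"string"},"quiet":{"type":"boolean"},"lines":{"type":"string"}},"required":["segments"],"additionalProperties":false}. segments is a list of rows, 1 to 20 of them, each of 4 numbers: dx, dy, dz in normalised numbers (1 is 0.75 m), then a turn about the tool's z in a scale on which 1.0 is 4 rad; each row shifts and turns the commanded pose from where the row before left it, along the tool's axes as they then stand; what a row does not reach is not made up. A row lasts 1/12 s, in which the tool goes at most 0.0417 m and 0.125 rad, less where a joint would pass 70% of its speed; a pose out of reach is approached as far as the arm can. jaw is the finger opening in m, set as the call begins (left out keeps the last). The fingers move at their own pace and stop on an object; squeeze is the grip in N (left out, the last holds). Time passes only in rows, so rows that do not move let the fingers close. The tool returns the time, the measured TCP pose, the force, the opening and the grip force at its end. only (a regular expression) keeps the lines of the reply that match it, lines (a string "A,B") keeps lines A to B, and quiet returns only ok. A shift or turn number past 1, either way, is cut back to 1. Input that does not fit is refused with a message, and nothing moves.
- telemetry.get_obs(): the state, without advancing time (a new reading comes with each control period).
- viewer.camera(name): name is "side" or "top" or "wrist"; returns a dict with "img" (420x560x3 uint8, red, green, blue), "fx", "fy", "cx", "cy" (pixels), "xyz" and "attitude" of the camera in the world. Camera axes: x right, y down, z forward; pixel columns grow to the right and rows downward; lengths in m; the calibration is good to about 2 mm. A picture is of the moment at which its call begins. There is no depth.
- workorder.hand_in(): hands the job in; it is judged then, once.
The state is a dict: "time": time; "q": joint angles; "joint_velocities": joint speeds; "joint_torque": joint torques, N m; "position": TCP position; "tool_rot": TCP orientation; "ft_force": force on the tool from outside, world axes, zero at the start; "moment": the same for the moment, N m; "grip_width": finger opening in m; "grip_force": force on a finger pad.
Only numpy, scipy, OpenCV 4.12 (cv2) and the standard library are available. Lean on these libraries where they do the work, as an engineer would, in place of code of your own. Each camera call takes 0.05 s, during which the arm holds its last target. There are 200 camera calls.

## Working session

There is one attempt and no reset: what is moved stays moved. The work goes in short steps, Python scripts to look and compute and a tool call to move; the robot and the scene stay as the last step left them, time stands still between calls to the robot, and variables do not carry over. Pictures are saved under pics/ and viewed, at most 14 in all, crops included, and the job is handed in when it is done.

```bash
ls; mkdir -p pics; python3 - <<'E'
from rig import robot, viewer, telemetry, workorder
import cv2
o=telemetry.get_obs();print(o,robot.grip_depth)
for n in("top","side"):
    c=viewer.camera(n);cv2.imwrite(f"pics/{n}0.png",c["img"][:,:,::-1]);print(n,{k:v for k,v in c.items() if k!="img"})
E
```

```text
pics
rig.py
{'time': 0.0, 'q': array([ 9.69516313e-01,  5.28447197e-01,  1.43390178e+00, -9.06741298e-06,
        1.18140633e+00, -1.78473347e-01]), 'joint_velocities': array([-0.00077471, -0.00068932, -0.00159153,  0.00134345,  0.00286922,
        0.00043786]), 'joint_torque': array([ 6.90317447e-04, -4.40048325e+01, -1.76591241e+01,  6.32379600e-02,
        5.82789362e-02, -1.62590886e-04]), 'position': array([0.25598821, 0.56936418, 0.22158347]), 'tool_rot': array([ 2.09830388e-01,  9.77737204e-01, -1.00177099e-03, -4.07105886e-04]), 'ft_force': array([-0.73674391,  0.0551817 , -0.66258606]), 'moment': array([ 0.02621833, -0.05814394,  0.03391103]), 'grip_force': 0.0, 'grip_width': 0.08695900778154078} 0.0187
top {'fx': 442.47320790831714, 'fy': 442.47320790831714, 'cx': 278.4218157310064, 'cy': 208.53234880987804, 'xyz': array([ 0.36474971, -0.0497648 ,  1.24864993]), 'attitude': array([ 0.70714516, -0.70089266,  0.06507722, -0.06678437])}
side {'fx': 454.4715681753053, 'fy': 454.4715681753053, 'cx': 285.2057261527368, 'cy': 216.15092389626113, 'xyz': array([0.38800106, 0.94513985, 0.76481809]), 'attitude': array([-0.09621668,  0.86809949, -0.48499272,  0.04390536])}
```

View pics/top0.png

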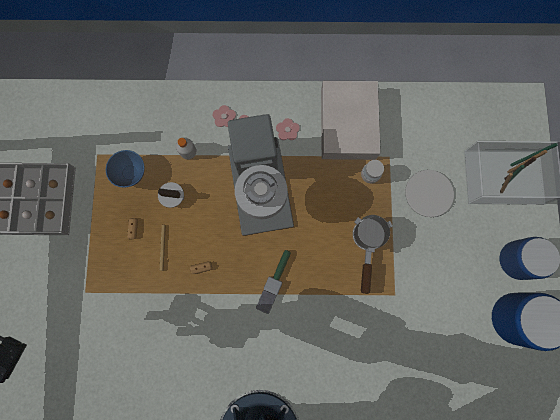

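View pics/side0.png

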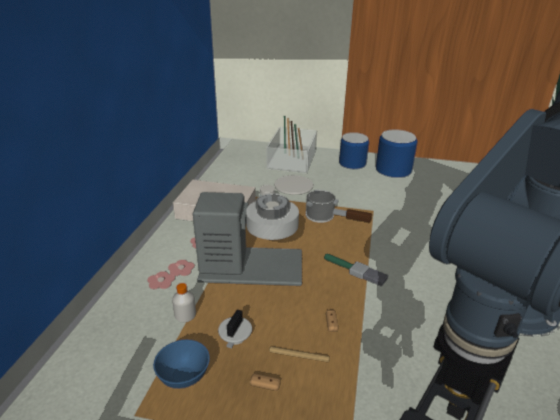

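The top view shows two toggles at (132,229) and (203,267), the stick at (164,247), and the cap at (170,195) with its bar roughly left-right. The tumbler head is at (261,188), the cup at (371,233) with its handle towards (367,280), and the brush at (275,280). The side view agrees, with no third toggle.

```bash
cat > h.py <<'E'
import numpy as np, cv2
from rig import robot, viewer, telemetry, workorder
from scipy.spatial.transform import Rotation as R
def ray(c,uv):
    d=R.from_quat(c["attitude"]).apply([(uv[0]-c["cx"])/c["fx"],(uv[1]-c["cy"])/c["fy"],1]); return np.array(c["xyz"]),d
def pt(c,uv,z):
    o,d=ray(c,uv); return (o+d*(z-o[2])/d[2])[:2]
def proj(c,P):
    p=R.from_quat(c["attitude"]).inv().apply(np.asarray(P,float)-c["xyz"]); return np.c_[p[...,0]/p[...,2]*c["fx"]+c["cx"],p[...,1]/p[...,2]*c["fy"]+c["cy"]]
def circ(c,xy,z,r):
    a=np.linspace(0,2*np.pi,60); return proj(c,np.c_[xy[0]+r*np.cos(a),xy[1]+r*np.sin(a),0*a+z])
def crop(c,x,y,w,h,s):
    return cv2.resize(c["img"][y:y+h,x:x+w,::-1],None,fx=s,fy=s,interpolation=cv2.INTER_CUBIC)
def move(dx,dy,dz,yaw=0):
    "world displacement -> tool axes now"
    o=telemetry.get_obs(); return R.from_quat(o["tool_rot"]).inv().apply([dx,dy,dz])
def state():
    o=telemetry.get_obs(); M=R.from_quat(o["tool_rot"]).as_matrix()
    print("t",round(o["time"],2),"p",o["position"].round(4),"ydir",np.degrees(np.arctan2(M[1,1],M[0,1])).round(2),"z",M[:,2].round(3),"q",o["q"].round(2),"F",o["ft_force"].round(1),"w",round(o["grip_width"],4),round(o["grip_force"],1)); return o
E
python3 - <<'E'
from h import *
c=viewer.camera("top")
a=crop(c,100,165,133,115,3);b=crop(c,225,110,75,130,4);d=crop(c,340,205,65,95,4)
W=np.zeros((530,800,3),np.uint8)
a=cv2.resize(a,(399,345));W[:345,:399]=a;b=b[:,:300];W[:520,400:700]=b;
cv2.imwrite("pics/c1.png",W)
for n,uv,z in(("t1",(132,229),.016),("t2",(203,267),.016),("cap",(170,195),.027),("head",(261,188),.178),("cup",(371,233),.068),("handleend",(367,291),.04),("wood0",(369,263),.04)):print(n,pt(c,uv,z).round(4))
w=viewer.camera("wrist");cv2.imwrite("pics/w0.png",w["img"][:,:,::-1]);print(w["xyz"],R.from_quat(w["attitude"]).as_matrix().round(3),w["fx"],w["cx"],w["cy"])
state()
E
```

```text
t1 [0.5355 0.3655]
t2 [0.4312 0.1615]
cap [0.6318 0.2611]
head [ 0.6186 -0.0025]
cup [ 0.5231 -0.2952]
handleend [ 0.3699 -0.2856]
wood0 [ 0.4447 -0.2931]
[0.19072331 0.59921257 0.38339076] [[ 0.41   0.88   0.239]
 [ 0.912 -0.395 -0.109]
 [-0.001  0.263 -0.965]] 325.6681743912809 278.8174160592638 206.06751623314116
t 0.2 p [0.2562 0.5696 0.2219] ydir 65.78 z [-0.001 -0.001 -1.   ] q [ 0.97  0.53  1.43 -0.    1.18 -0.18] F [-0.1 -0.7 -0.4] w 0.087 0.0
```

View pics/c1.png

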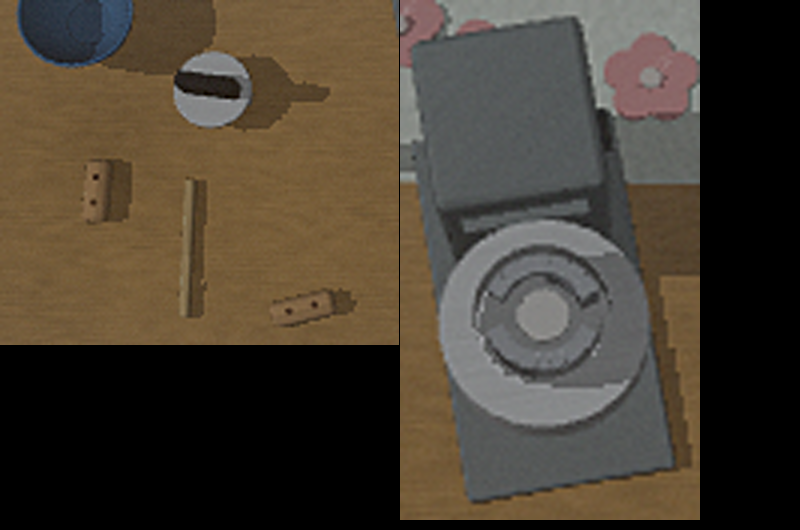

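Crops: the base's front corners are at top-image (242.8,235) and (294.3,226.3), and the column's top corners at (228,120.5), (269,114), (234.5,163) and (277,156). The toggle's long axes are clear, and the cap's bar is nearly left-right.

```bash
cat >> h.py <<'E'
def to(x,y,z,ydir=None):
    "print displacement in the present tool axes, and turn (rad) after it"
    o=telemetry.get_obs(); M=R.from_quat(o["tool_rot"]).as_matrix(); d=M.T@(np.array([x,y,z])-o["position"])
    cur=np.arctan2(M[1,1],M[0,1]); t=0 if ydir is None else -((np.radians(ydir)-cur+np.pi)%(2*np.pi)-np.pi)
    print("to",d.round(4),"turn",round(t,3))
E
python3 - <<'E'
from h import *
c=viewer.camera("top")
f=lambda u,v,s,ox,oy:(ox+u/s,oy+v/s)
A=lambda p:np.degrees(np.arctan2(p[1],p[0])).round(1)
for n,p,q,z,s,ox,oy in(("t1",(98,161),(93,222),.016,3,100,165),("t2",(273,316),(331,298),.016,3,100,165),("capbar",(174,82),(240,91),.06,3,100,165),
 ("basefront",(471,500),(677,465),.012,4,225,110),("colback",(412,42),(577,17),.2,4,225,110),("colfront",(438,212),(608,185),.2,4,225,110),("colL",(412,42),(438,212),.2,4,225,110),("colR",(577,17),(608,185),.2,4,225,110)):
    a=pt(c,f(*p,s,ox,oy),z);b=pt(c,f(*q,s,ox,oy),z);print(n,a.round(4),b.round(4),"mid",((a+b)/2).round(4),"dir",A(a-b),"len",np.linalg.norm(a-b).round(4))
print("ring",pt(c,f(541,310,4,225,110),.206),"head",pt(c,f(544,323,4,225,110),.178))
to(.535,.363,.1,90)
E
```

```text
t1 [0.5649 0.3657] [0.5072 0.3663] mid [0.5361 0.366 ] dir -0.6 len 0.0577
t2 [0.4218 0.1943] [0.4387 0.1414] mid [0.4302 0.1679] dir 107.8 len 0.0555
capbar [0.6318 0.2862] [0.6239 0.2252] mid [0.6279 0.2557] dir 82.6 len 0.0615
basefront [ 0.5242 -0.2273] [ 0.5504 -0.373 ] mid [ 0.5373 -0.3001] dir 100.2 len 0.1481
colback [ 0.7884 -0.1685] [ 0.8059 -0.2723] mid [ 0.7972 -0.2204] dir 99.6 len 0.1053
colfront [ 0.678  -0.1832] [ 0.6962 -0.2882] mid [ 0.6871 -0.2357] dir 99.8 len 0.1066
colL [ 0.7884 -0.1685] [ 0.678  -0.1832] mid [ 0.7332 -0.1759] dir 7.6 len 0.1114
colR [ 0.8059 -0.2723] [ 0.6962 -0.2882] mid [ 0.7511 -0.2803] dir 8.3 len 0.1109
ring [ 0.6152557  -0.24381737] head [ 0.6137179  -0.25067898]
to [-0.3391 -0.074   0.1221] turn -0.423
```

Units first: shifts go in shares of 0.75 m and turns go in shares of 4 rad. So -0.0283 m / 0.75 = -0.0377, 0.0102 m / 0.75 = 0.0136, -0.085 rad / 4 = -0.0213.

Emit:
hand_motion:
  segments:
    - [-0.0377,-0.0083,0.0136,0]
    - [-0.0377,-0.0083,0.0136,0]
    - [-0.0377,-0.0083,0.0136,0]
    - [-0.0377,-0.0083,0.0136,0]
    - [-0.0377,-0.0083,0.0136,0]
    - [-0.0377,-0.0083,0.0136,0]
    - [-0.0377,-0.0083,0.0136,0]
    - [-0.0377,-0.0083,0.0136,0]
    - [-0.0377,-0.0083,0.0136,0]
    - [-0.0377,-0.0083,0.0136,0]
    - [-0.0377,-0.0083,0.0136,0]
    - [-0.0377,-0.0083,0.0136,0]
    - [0,0,0,-0.0213]
    - [0,0,0,-0.0213]
    - [0,0,0,-0.0213]
    - [0,0,0,-0.0213]
    - [0,0,0,-0.0208]
    - [0,0,0,0]
    - [0,0,0,0]
  jaw: 0.07

```text
time: 1.83
position: [0.5355, 0.3628, 0.1]
tool_rot: [0.001, 1.0, -0.0, -0.0]
ft_force: [-0.5, -0.2, 0.3]
grip_width: 0.0704
grip_force: 0.0
```

```bash
python3 - <<'E'
from h import *
c=viewer.camera("wrist");cv2.imwrite("pics/w1.png",c["img"][:,:,::-1]);state()
f=lambda u,v,s,ox,oy:(ox+(u-400)/s,oy+v/s)
T=viewer.camera("top");p=lambda u,v,z:pt(T,f(u,v,4,225,110),z)
A=lambda p:np.degrees(np.arctan2(p[1],p[0])).round(1)
L,Rr=p(471,500,.012),p(677,465,.012);print("base",L,Rr,A(L-Rr),np.linalg.norm(L-Rr))
a,b,d,e=p(412,42,.2),p(577,17,.2),p(438,212,.2),p(608,185,.2);print("col",A(a-b),A(d-e),A(a-d),A(b-e),np.linalg.norm(a-b),np.linalg.norm(a-d))
th=np.radians(9.6);X=np.array([np.cos(th),np.sin(th)])
print("origin from base",(L+Rr)/2+.08*X,"from col",(a+b+d+e)/4-.1325*X,"ring",p(541,310,.206),"head",p(544,323,.178))
to(.5361,.366,.003,90)
E
```

```text
t 1.88 p [0.5355 0.3628 0.1001] ydir 89.9 z [-0.  0. -1.] q [ 0.42  0.7   1.47  0.    0.96 -1.15] F [-0.2 -0.5  0.5] w 0.0702 0.0
base [0.52176271 0.05395116] [ 0.54789749 -0.09083972] 100.2 0.14713064930156122
col 99.6 99.9 9.9 10.6 0.10465354880551545 0.11208455576915827
origin from base [ 0.61370978 -0.00510278] from col [ 0.60940493 -0.00156398] ring [ 0.61316252 -0.00189722] head [ 0.6115685  -0.00261089]
to [-0.0006  0.0032  0.0971] turn -0.001
```

View pics/w1.png

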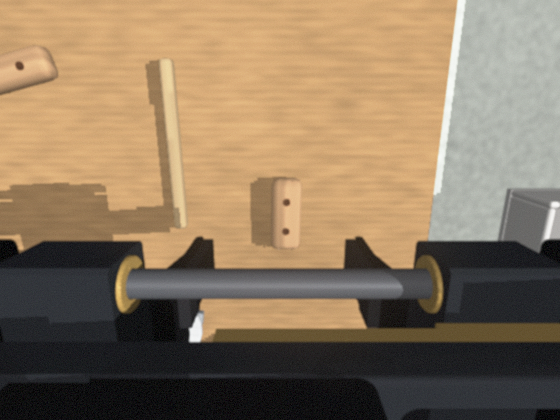

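The wrist view shows toggle1 centred between the fingers at (286,213) and upright in the image, with the stick clear at (172,140).

```bash
python3 - <<'E'
from h import *
c=viewer.camera("wrist");print(pt(c,(286,213),.016),pt(c,(286,248),.012),pt(c,(286,180),.012))
E
```

```text
[0.53627318 0.36856734] [0.56750005 0.36880318] [0.51070258 0.36852938]
```

Converted, 0.025 m / 0.75 = 0.0333, 0.0047 m / 0.75 = 0.0063.

Emit:
hand_motion:
  segments:
    - [-0.002,0.0063,0.0333,0]
    - [0,0,0.0333,0]
    - [0,0,0.0333,0]
    - [0,0,0.0187,0]
    - [0,0,0.0093,0]
    - [0,0,0,0]
    - [0,0,0,0]
  jaw: 0.07

```text
time: 2.57
position: [0.5375, 0.3677, 0.0045]
tool_rot: [0.0, 1.0, 0.0, 0.0]
ft_force: [-0.3, -0.1, 0.1]
grip_width: 0.0702
grip_force: 0.0
```

Emit:
hand_motion:
  segments:
    - [0,0,0,0]
    - [0,0,0,0]
    - [0,0,0,0]
    - [0,0,0,0]
    - [0,0,0,0]
    - [0,0,0,0]
    - [0,0,0,0]
    - [0,0,0,0]
    - [0,0,0,0]
  jaw: 0.0
  squeeze: 25

```text
time: 3.32
position: [0.5371, 0.3675, 0.0042]
tool_rot: [-0.0, 1.0, -0.0, -0.0]
ft_force: [0.1, -0.1, -0.3]
grip_width: 0.0238
grip_force: 25.0
```

Emit:
hand_motion:
  segments:
    - [0,0,-0.0267,0]
    - [0,0,-0.0533,0]
    - [0,0,-0.0533,0]
    - [0,0,-0.0533,0]
    - [0,0,-0.04,0]
    - [0,0,0,0]

```text
time: 3.82
position: [0.5413, 0.3696, 0.1821]
tool_rot: [-0.0, 1.0, 0.003, 0.007]
ft_force: [0.9, -0.6, 1.4]
grip_width: 0.0233
grip_force: 25.0
```

```bash
python3 - <<'E'
from h import *
state();to(.523,-.295,.17,86);to(.43,-.29,.17,86)
E
```

```text
t 3.82 p [0.5413 0.3696 0.1821] ydir 90.03 z [ 0.013  0.006 -1.   ] q [ 0.43  0.61  1.4   0.    1.12 -1.14] F [ 0.9 -0.6  1.4] w 0.0233 25.0
to [ 0.0187 -0.6646  0.0077] turn 0.07
to [ 0.1117 -0.6596  0.0065] turn 0.07
```

Converted, -0.033 m / 0.75 = -0.044, 0.024 m / 0.75 = 0.032.

Emit:
hand_motion:
  segments:
    - [0.032,-0.044,0,0]
    - [0.032,-0.044,0,0]
    - [0.032,-0.044,0,0]
    - [0.032,-0.044,0,0]
    - [0.0213,-0.044,0,0]
    - [0,-0.044,0,0]
    - [0,-0.044,0,0]
    - [0,-0.044,0,0]
    - [0,-0.044,0,0]
    - [0,-0.044,0,0]
    - [0,-0.044,0,0]
    - [0,-0.044,0,0]
    - [0,-0.044,0,0]
    - [0,-0.044,0,0]
    - [0,-0.044,0,0]
    - [0,-0.044,0,0]
    - [0,-0.044,0,0]
    - [-0.0267,-0.044,0,0]
    - [-0.0267,-0.044,0,0]
    - [-0.0267,-0.044,0,0]

```text
time: 5.48
position: [0.4852, -0.2941, 0.1737]
tool_rot: [0.0, 1.0, 0.0, -0.0]
ft_force: [2.2, -0.6, 0.2]
grip_width: 0.0236
grip_force: 25.0
```

Emit:
hand_motion:
  segments:
    - [-0.0267,0,0,0.0088]
    - [-0.0173,0,0,0.0088]
    - [0,0,0,0]

```text
time: 5.73
position: [0.5204, -0.2942, 0.1735]
tool_rot: [0.035, 0.999, -0.0, 0.001]
ft_force: [-0.4, -0.4, -0.4]
grip_width: 0.0237
grip_force: 25.0
```

```bash
python3 - <<'E'
from h import *
state();to(.523,-.295,.17,86)
c=viewer.camera("wrist");cv2.imwrite("pics/w2.png",c["img"][:,:,::-1])
E
```

```text
t 5.73 p [ 0.5204 -0.2942  0.1735] ydir 85.97 z [ 0.002 -0.001 -1.   ] q [-0.7   0.55  1.55  0.    1.04 -2.2 ] F [-0.4 -0.4 -0.4] w 0.0237 25.0
to [-0.0027 -0.0006  0.0035] turn -0.001
```

View pics/w2.png

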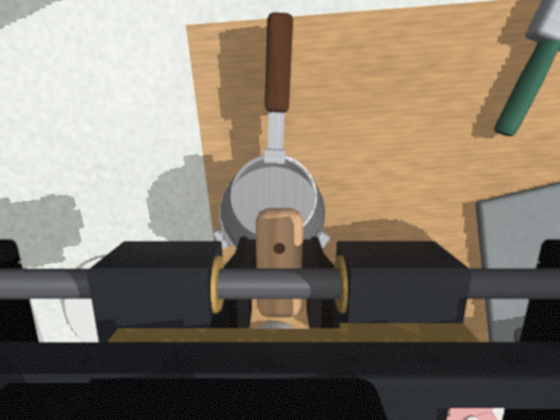

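The handle's wood runs from (280,14) to (277,110), the near rim edge is at about (274,155), and the held toggle is at (279,260) over the cup.

```bash
python3 - <<'E'
from h import *
c=viewer.camera("wrist")
a,b=pt(c,(280,13),.038),pt(c,(277,110),.038);d=b-a;L=np.linalg.norm(d);d/=L;print(a,b,L,np.degrees(np.arctan2(d[1],d[0])),"axis",a+.165*d)
r=pt(c,(274,155),.068);print("rim",r,"axis",r+.0455*d)
print(pt(c,(222,200),.068),pt(c,(318,200),.068))
T=viewer.camera("top");print("top axis",pt(T,(371,233),.068))
E
```

```text
[ 0.3650494 -0.2814492] [ 0.44042725 -0.28913769] 0.07576895015427212 -5.823986658093894 axis [ 0.52919772 -0.29819221]
rim [ 0.47600256 -0.29391408] axis [ 0.52126771 -0.2985311 ]
[ 0.51071067 -0.34046288] [ 0.51622955 -0.25952919]
top axis [ 0.52310052 -0.29519631]
```

Converted, 0.03 m / 0.75 = 0.04, 0.02 m / 0.75 = 0.0267.

Emit:
hand_motion:
  segments:
    - [-0.006,-0.004,0,0]
    - [0,0,0.04,0]
    - [0,0,0.04,0]
    - [0,0,0.04,0]
    - [0,0,0.04,0]
    - [0,0,0.0267,0]
    - [0,0,0.02,0]
    - [0,0,0,0]
    - [0,0,0,0]

```text
time: 6.63
position: [0.5218, -0.2959, 0.0187]
tool_rot: [0.035, 0.999, 0.001, -0.001]
ft_force: [0.5, 0.2, -0.2]
grip_width: 0.0235
grip_force: 25.0
```

Emit:
hand_motion:
  segments:
    - [0,0,0,0]
    - [0,0,0,0]
    - [0,0,0,0]
    - [0,0,0,0]
  jaw: 0.036

```text
time: 6.97
position: [0.5231, -0.2968, 0.0204]
tool_rot: [0.035, 0.999, -0.001, 0.001]
ft_force: [-0.7, 0.1, 0.9]
grip_width: 0.0352
grip_force: 0.0
```

Emit:
hand_motion:
  segments:
    - [0,0,-0.04,0]
    - [0,0,-0.0533,0]
    - [0,0,-0.0533,0]
    - [0,0,-0.0533,0]
    - [0,0,-0.0267,0]
    - [0,0,0,0]

```text
time: 7.47
position: [0.5255, -0.2987, 0.196]
tool_rot: [0.035, 0.999, -0.004, 0.005]
ft_force: [0.4, -0.6, 0.5]
grip_width: 0.0359
grip_force: 0.0
```

```bash
python3 - <<'E'
from h import *
state();to(.43,.165,.18,17.8);T=viewer.camera("top");cv2.imwrite("pics/t2.png",crop(T,80,150,340,150,2.3))
E
```

```text
t 7.47 p [ 0.5255 -0.2987  0.196 ] ydir 86.02 z [ 0.01  -0.009 -1.   ] q [-0.7   0.53  1.52 -0.    1.08 -2.2 ] F [ 0.4 -0.6  0.5] w 0.0359 0.0
to [0.1276 0.456  0.011 ] turn 1.191
```

View pics/t2.png

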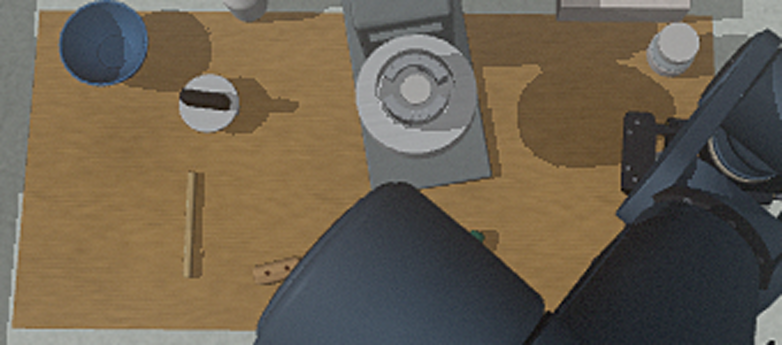

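Toggle2 is undisturbed at crop (276,270), and the cap and stick have not moved. The arm hides the cup.

Converted, 0.0316 m / 0.75 = 0.0421, 0.03 m / 0.75 = 0.04.

Emit:
hand_motion:
  segments:
    - [0.04,0.036,0,0]
    - [0.04,0.036,0,0]
    - [0.04,0.036,0,0]
    - [0.034,0.036,0,0]
    - [0.0013,0.0421,0,0]
    - [0.0013,0.0421,0,0]
    - [0.0013,0.0421,0,0]
    - [0.0013,0.0421,0,0]
    - [0.0013,0.0421,0,0]
    - [0.0013,0.0421,0,0]
    - [0.0013,0.0421,0.0133,0]
    - [0.0013,0.0421,0.0267,0]
    - [0.0013,0.0421,0.0267,0]
    - [0.0013,0.0421,0.0267,0]
    - [0.0013,0.0421,0.0267,0]
  jaw: 0.07

```text
time: 8.77
position: [0.4265, 0.1683, 0.0973]
tool_rot: [0.035, 0.999, -0.0, -0.001]
ft_force: [0.5, -0.6, 0.3]
grip_width: 0.0696
grip_force: 0.0
```

Emit:
hand_motion:
  segments:
    - [0,0,0,0.0298]
    - [0,0,0,0.0298]
    - [0,0,0,0.0298]
    - [0,0,0,0.0298]
    - [0,0,0,0.0298]
    - [0,0,0,0.0298]
    - [0,0,0,0.0298]
    - [0,0,0,0.0298]
    - [0,0,0,0.0298]
    - [0,0,0,0.03]
    - [0,0,0,0]

```text
time: 9.68
position: [0.4267, 0.1668, 0.0981]
tool_rot: [0.59, 0.807, -0.001, -0.001]
ft_force: [-0.5, -0.8, -1.3]
grip_width: 0.0698
grip_force: 0.0
```

```bash
python3 - <<'E'
from h import *
state();to(.43,.165,.005,17.8);T=viewer.camera("wrist");cv2.imwrite("pics/w3.png",T["img"][:,:,::-1])
E
```

```text
t 9.68 p [0.4267 0.1668 0.0981] ydir 17.64 z [-0.003 -0.    -1.   ] q [ 0.13  0.53  1.95  0.    0.66 -0.18] F [-0.5 -0.8 -1.3] w 0.0698 0.0
to [-0.0028  0.0029  0.0931] turn -0.003
```

View pics/w3.png

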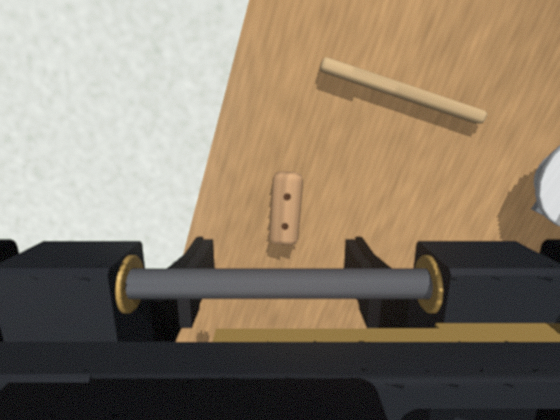

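Toggle2 lies between the fingers at (287,208), aligned within about 2°. The stick is well away at (400,90).

Converted, 0.025 m / 0.75 = 0.0333, 0.004 m / 0.75 = 0.0053.

Emit:
hand_motion:
  segments:
    - [0.004,0.0053,0.0333,0]
    - [0,0,0.0333,0]
    - [0,0,0.0333,0]
    - [0,0,0.0173,0]
    - [0,0,0.0067,0]
    - [0,0,0,0]
    - [0,0,0,0]
  jaw: 0.07

```text
time: 10.32
position: [0.4308, 0.1711, 0.0061]
tool_rot: [0.589, 0.808, -0.0, -0.0]
ft_force: [-0.1, 0.2, -0.8]
grip_width: 0.0699
grip_force: 0.0
```

Emit:
hand_motion:
  segments:
    - [0,0,0,0]
    - [0,0,0,0]
    - [0,0,0,0]
    - [0,0,0,0]
    - [0,0,0,0]
    - [0,0,0,0]
    - [0,0,0,0]
    - [0,0,0,0]
    - [0,0,0,0]
  jaw: 0.0
  squeeze: 25

```text
time: 11.07
position: [0.431, 0.1711, 0.0062]
tool_rot: [0.589, 0.808, 0.0, 0.0]
ft_force: [0.5, -0.3, 1.2]
grip_width: 0.0235
grip_force: 24.3
```

Emit:
hand_motion:
  segments:
    - [0,0,-0.0267,0]
    - [0,0,-0.0533,-0.0298]
    - [0,0,-0.0533,-0.0298]
    - [0,0,-0.0533,-0.0298]
    - [0,0,-0.0533,-0.0298]
    - [0,0,0,-0.0298]
    - [0,0,0,-0.0298]
    - [0,0,0,-0.0298]
    - [0,0,0,-0.0298]
    - [0,0,0,-0.0298]
    - [0,0,0,-0.0298]
    - [0,0,0,0]

```text
time: 12.07
position: [0.4305, 0.171, 0.186]
tool_rot: [0.034, 0.999, -0.0, -0.0]
ft_force: [-0.7, -0.3, 0.1]
grip_width: 0.0237
grip_force: 24.3
```

```bash
python3 - <<'E'
from h import *
state();to(.524,-.297,.18,85)
E
```

```text
t 12.07 p [0.4305 0.171  0.186 ] ydir 86.06 z [-0.001 -0.    -1.   ] q [ 0.14  0.37  1.87 -0.    0.91 -1.37] F [-0.7 -0.3  0.1] w 0.0237 24.3
to [-0.1254 -0.4605  0.006 ] turn 0.019
```

Converted, -0.03 m / 0.75 = -0.04, -0.0254 m / 0.75 = -0.0339, 0.01 rad / 4 = 0.0025.

Emit:
hand_motion:
  segments:
    - [0,-0.04,0,0]
    - [0,-0.04,0,0]
    - [0,-0.04,0,0]
    - [0,-0.04,0,0]
    - [0,-0.04,0,0]
    - [0,-0.04,0,0]
    - [0,-0.04,0,0]
    - [0,-0.04,0,0]
    - [0,-0.04,0,0]
    - [0,-0.04,0,0]
    - [-0.0267,-0.04,0,0]
    - [-0.0267,-0.04,0,0]
    - [-0.0267,-0.04,0,0]
    - [-0.0267,-0.04,0,0]
    - [-0.0267,-0.04,0,0.0025]
    - [-0.0339,-0.014,0,0.0025]
    - [0,0,0,0]
    - [0,0,0,0]

```text
time: 13.57
position: [0.5237, -0.298, 0.1854]
tool_rot: [0.047, 0.999, 0.0, -0.0]
ft_force: [-0.3, -0.1, 0.4]
grip_width: 0.024
grip_force: 24.3
```

```bash
python3 - <<'E'
from h import *
state();to(.524,-.297,.035,85);T=viewer.camera("wrist");cv2.imwrite("pics/w4.png",T["img"][:,:,::-1])
E
```

```text
t 13.57 p [ 0.5237 -0.298   0.1854] ydir 84.63 z [-0.001  0.001 -1.   ] q [-0.7   0.54  1.53  0.    1.07 -2.18] F [-0.3 -0.1  0.4] w 0.024 24.3
to [-0.0003  0.0009  0.1504] turn -0.007
```

View pics/w4.png

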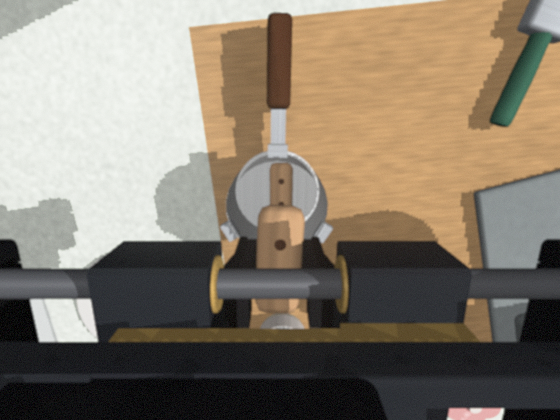

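Toggle1 lies on the cup's floor at (282,185), and the held toggle2 is centred above it at (281,250).

Converted, 0.03 m / 0.75 = 0.04, 0.02 m / 0.75 = 0.0267.

Emit:
hand_motion:
  segments:
    - [0,0,0.04,0]
    - [0,0,0.04,0]
    - [0,0,0.04,0]
    - [0,0,0.04,0]
    - [0,0,0.0267,0]
    - [0,0,0.0147,0]
    - [0,0,0,0]
    - [0,0,0,0]

```text
time: 14.28
position: [0.5229, -0.2966, 0.0354]
tool_rot: [0.045, 0.999, 0.0, -0.0]
ft_force: [1.0, 0.7, -0.6]
grip_width: 0.0242
grip_force: 24.3
```

Emit:
hand_motion:
  segments:
    - [0,0,0,0]
    - [0,0,0,0]
    - [0,0,0,0]
    - [0,0,0,0]
  jaw: 0.036

```text
time: 14.62
position: [0.5239, -0.2978, 0.0364]
tool_rot: [0.045, 0.999, -0.001, 0.001]
ft_force: [0.6, -0.3, 0.6]
grip_width: 0.0348
grip_force: 0.0
```

Emit:
hand_motion:
  segments:
    - [0,0,-0.04,0]
    - [0,0,-0.0533,0]
    - [0,0,-0.0533,0]
    - [0.04,0,-0.0533,0]
    - [0.04,0,0,0]
    - [0.04,0,0,0]
    - [0.04,0,0,0]
    - [0,0,0,0]
    - [0,0,0,0]
  jaw: 0.06

```text
time: 15.37
position: [0.4077, -0.2867, 0.1792]
tool_rot: [0.046, 0.999, -0.0, 0.0]
ft_force: [0.5, 0.1, 0.1]
grip_width: 0.0597
grip_force: 0.0
```

```bash
python3 - <<'E'
from h import *
state();c=viewer.camera("wrist");cv2.imwrite("pics/w5.png",c["img"][:,:,::-1])
E
```

```text
t 15.37 p [ 0.4077 -0.2867  0.1792] ydir 84.69 z [ 0. -0. -1.] q [-0.84  0.42  1.79  0.    0.93 -2.32] F [0.5 0.1 0.1] w 0.0597 0.0
```

View pics/w5.png

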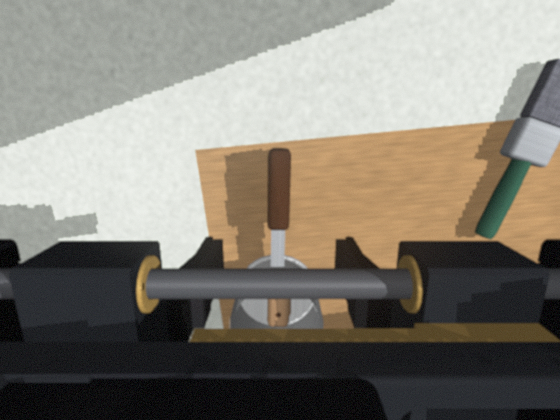

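The handle runs from (280,149) to (278,229) and is in line with the tool, with the toggles in the cup below.

```bash
python3 - <<'E'
from h import *
c=viewer.camera("wrist")
a,b=pt(c,(279.5,149),.038),pt(c,(278,229),.038);d=b-a;L=np.linalg.norm(d);d/=L;print(a,b,L,np.degrees(np.arctan2(d[1],d[0])))
g=a+d*.03;print(g,b-d*.05,"axis",a+d*.165);g=(a+d*.03+b-d*.05)/2
state();to(*g,.006,90+np.degrees(np.arctan2(d[1],d[0])))
E
```

```text
[ 0.36587233 -0.28303299] [ 0.44321249 -0.29156474] 0.07780932961288237 -6.295106937773269
[ 0.39569144 -0.28632247] [ 0.39351398 -0.28608226] axis [ 0.52987743 -0.30112514]
t 15.47 p [ 0.4098 -0.2879  0.1792] ydir 84.78 z [ 0.002 -0.002 -1.   ] q [-0.84  0.42  1.79  0.    0.93 -2.32] F [-0.   0.1  0.2] w 0.0603 0.0
to [0.0157 0.0006 0.1731] turn 0.019
```

Converted, 0.035 m / 0.75 = 0.0467, 0.02 m / 0.75 = 0.0267, 0.02 rad / 4 = 0.005.

Emit:
hand_motion:
  segments:
    - [0.0227,0.0007,0,0.005]
    - [0,0,0.0467,0]
    - [0,0,0.0467,0]
    - [0,0,0.0467,0]
    - [0,0,0.0467,0]
    - [0,0,0.0267,0]
    - [0,0,0.0167,0]
    - [0,0,0,0]
    - [0,0,0,0]

```text
time: 16.22
position: [0.3929, -0.2852, 0.0051]
tool_rot: [0.055, 0.998, 0.0, -0.0]
ft_force: [0.2, -0.4, -0.2]
grip_width: 0.0602
grip_force: 0.0
```

Emit:
hand_motion:
  segments:
    - [0,0,0,0]
    - [0,0,0,0]
    - [0,0,0,0]
    - [0,0,0,0]
    - [0,0,0,0]
    - [0,0,0,0]
    - [0,0,0,0]
    - [0,0,0,0]
    - [0,0,0,0]
  jaw: 0.0
  squeeze: 60

```text
time: 16.97
position: [0.392, -0.285, 0.0061]
tool_rot: [0.055, 0.998, -0.0, 0.0]
ft_force: [-0.1, -0.5, 1.4]
grip_width: 0.0217
grip_force: 60.0
```

Emit:
hand_motion:
  segments:
    - [0,0,-0.0133,0]
    - [0,0,-0.0133,0]
    - [0,0,-0.0133,0]
    - [0,0,-0.0267,0]
    - [0,0,-0.0267,0]
    - [0,0,-0.0267,0]
    - [0,0,-0.0267,0]
    - [0,0,0,0]
    - [0,0,0,0]

```text
time: 17.72
position: [0.3924, -0.2854, 0.1175]
tool_rot: [0.055, 0.998, -0.001, 0.001]
ft_force: [0.1, 0.7, -1.3]
grip_width: 0.0213
grip_force: 60.0
```

```bash
python3 - <<'E'
from h import *
state();c=viewer.camera("wrist");cv2.imwrite("pics/w6.png",cv2.resize(c["img"][:,:,::-1],None,fx=.7,fy=.7));c=viewer.camera("side");cv2.imwrite("pics/s6.png",crop(c,220,140,200,150,4))
E
```

```text
t 17.72 p [ 0.3924 -0.2854  0.1175] ydir 83.66 z [ 0.002 -0.003 -1.   ] q [-0.86  0.51  1.88 -0.    0.75 -2.32] F [ 0.1  0.7 -1.3] w 0.0213 60.0
```

View pics/s6.png

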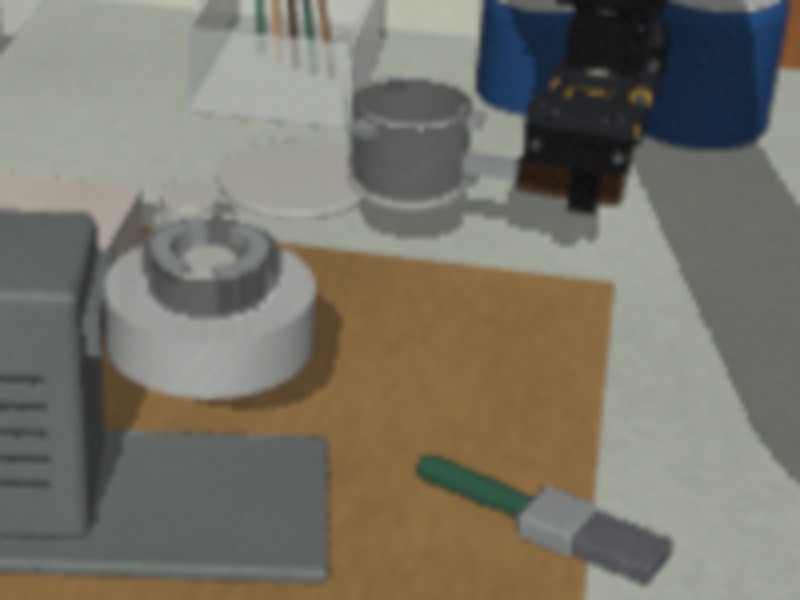

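The cup hangs level from the hand at crop (410,140), clear of the palette, with the toggles inside.

Converted, -0.03 m / 0.75 = -0.04, -0.02 m / 0.75 = -0.0267, 0.09 rad / 4 = 0.0225.

Emit:
hand_motion:
  segments:
    - [0,0,-0.0133,0]
    - [0,0,-0.0267,0]
    - [0,0,-0.04,0]
    - [0,0,-0.04,0]
    - [0,0,-0.04,0]
    - [0,0,-0.02,0]
    - [0,0,0,0.01]
    - [0,0,0,0.02]
    - [0,0,0,0.0225]
    - [0,0,0,0.0225]
    - [0,0,0,0.0225]
    - [0,0,0,0.0225]
    - [0,0,0,0.0225]
    - [0,0,0,0.0225]
    - [0,0,0,0.015]
    - [0,0,0,0.0105]
    - [0,0,0,0]

```text
time: 19.23
position: [0.3911, -0.284, 0.2492]
tool_rot: [0.423, 0.906, 0.001, -0.002]
ft_force: [-0.9, -0.2, -2.1]
grip_width: 0.0215
grip_force: 60.0
```

```bash
python3 - <<'E'
from h import *
state();to(.43,.0,.25,40);to(.433,.22,.25,40)
E
```

```text
t 19.23 p [ 0.3911 -0.284   0.2492] ydir 39.94 z [-0.003  0.004 -1.   ] q [-0.86  0.3   1.74  0.    1.1  -1.56] F [-0.9 -0.2 -2.1] w 0.0215 60.0
to [1.928e-01 2.121e-01 1.000e-04] turn -0.001
to [0.3595 0.3556 0.0009] turn -0.001
```

Converted, 0.024 m / 0.75 = 0.032, 0.0237 m / 0.75 = 0.0316.

Emit:
hand_motion:
  segments:
    - [0.0133,0.0133,0,0]
    - [0.0267,0.0267,0,0]
    - [0.032,0.0316,0,0]
    - [0.032,0.0316,0,0]
    - [0.032,0.0316,0,0]
    - [0.032,0.0316,0,0]
    - [0.032,0.0316,0,0]
    - [0.032,0.0316,0,0]
    - [0.032,0.0316,0,0]
    - [0.032,0.0316,0,0]
    - [0.032,0.0316,0,0]
    - [0.032,0.0316,0,0]
    - [0.032,0.0316,0,0]
    - [0.032,0.0316,0,0]
    - [0.032,0.0316,0,0]
    - [0.0267,0.0267,0,0]
    - [0.0133,0.0133,0,0]
    - [0,0,0,0]

```text
time: 20.73
position: [0.4338, 0.2402, 0.2504]
tool_rot: [0.42, 0.907, 0.001, -0.001]
ft_force: [-0.0, -0.1, -1.6]
grip_width: 0.0218
grip_force: 60.0
```

Emit:
hand_motion:
  segments:
    - [0,0,0.0133,0]
    - [0,0,0.0267,0]
    - [0,0,0.04,0]
    - [0,0,0.04,0]
    - [0,0,0.04,0]
    - [0,0,0.0267,0]
    - [0,0,0.0133,0]
    - [0,0,0,0]
    - [0,0,0,0]

```text
time: 21.48
position: [0.434, 0.2361, 0.1005]
tool_rot: [0.423, 0.906, -0.001, -0.001]
ft_force: [0.3, -0.1, -1.5]
grip_width: 0.0216
grip_force: 60.0
```

```bash
python3 - <<'E'
from h import *
state();c=viewer.camera("top");cv2.imwrite("pics/t7.png",crop(c,190,100,130,150,4)[:,:]);np.save("t7.npy",c["img"])
E
```

```text
t 21.48 p [0.434  0.2361 0.1005] ydir 39.98 z [-0.002 -0.001 -1.   ] q [ 0.27  0.55  1.87  0.    0.73 -0.43] F [ 0.3 -0.1 -1.5] w 0.0216 60.0
```

View pics/t7.png

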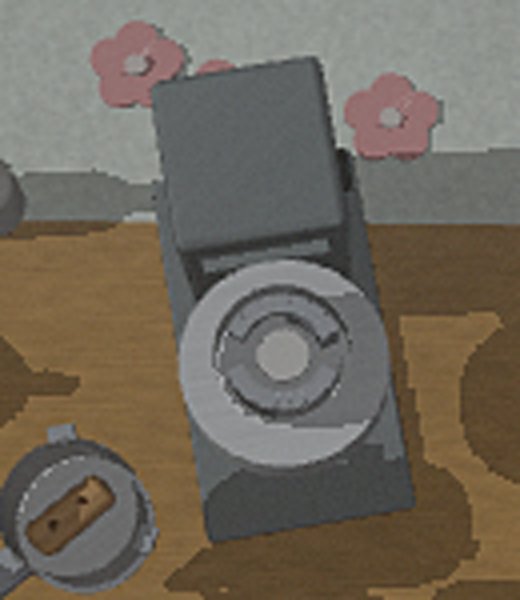

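The cup is at crop (80,515) with a toggle in it and its lugs at (60,432), (150,540) and (8,560). The head circle is centred at about (284,362), and the white plunger disc at (282,355).

```bash
cat >> h.py <<'E'
from scipy.ndimage import map_coordinates
def fitc(c,x0,y0,z,r,span=.012,sign=0):
    g=cv2.GaussianBlur(cv2.cvtColor(c["img"],cv2.COLOR_RGB2GRAY).astype(float),(0,0),.7)
    smp=lambda P:map_coordinates(g,[P[:,1],P[:,0]],order=1)
    best=None
    for x in np.arange(x0-span,x0+span,.0005):
        for y in np.arange(y0-span,y0+span,.0005):
            d=smp(circ(c,(x,y),z,r-.002))-smp(circ(c,(x,y),z,r+.002))
            s=np.mean(np.clip(np.abs(d),0,40)) if sign==0 else np.mean(np.clip(sign*d,-40,40))
            if best is None or s>best[0]:best=(s,x,y)
    return [round(float(v),4) for v in best]
E
python3 - <<'E'
from h import *
c=viewer.camera("top")
for n,x,y,z,r,sg in(("head",.6125,-.003,.178,.066,0),("head",.6125,-.003,.178,.064,0),("headlow",.6125,-.003,.137,.066,0),("ring",.6125,-.003,.206,.042,0),("plung",.6125,-.003,.197,.016,1),("bore",.6125,-.003,.206,.0245,0)):print(n,r,fitc(c,x,y,z,r,sign=sg))
x,y=pt(c,(190+80/4,100+515/4),.163);print("cup0",x,y)
for z in(.155,.16,.163,.166):
  for r in(.041,.0455):print("cup",z,r,fitc(c,x,y,z,r))
o=state();
for u,v in((282,355),):print("plunger px",pt(c,(190+u/4,100+v/4),.197))
print("headpx",pt(c,(190+284/4,100+361/4),.178))
for uv in((60,432),(150,540),(8,560)):print("lug",pt(c,(190+uv[0]/4,100+uv[1]/4),.159))
E
```

```text
head 0.066 [33.8482, 0.6135, -0.0015]
head 0.064 [29.2622, 0.613, -0.001]
headlow 0.066 [24.9219, 0.623, 0.0005]
ring 0.042 [28.2846, 0.614, -0.0005]
plung 0.016 [29.3722, 0.614, -0.002]
bore 0.0245 [19.7869, 0.602, -0.005]
cup0 0.5174465613464194 0.12276544712854676
cup 0.155 0.041 [24.1413, 0.5169, 0.1243]
cup 0.155 0.0455 [18.0333, 0.5234, 0.1308]
cup 0.16 0.041 [24.1382, 0.5159, 0.1233]
cup 0.16 0.0455 [18.5117, 0.5224, 0.1298]
cup 0.163 0.041 [24.072, 0.5159, 0.1228]
cup 0.163 0.0455 [18.788, 0.5219, 0.1293]
cup 0.166 0.041 [23.9825, 0.5154, 0.1223]
cup 0.166 0.0455 [19.0028, 0.5214, 0.1288]
t 21.58 p [0.4353 0.2366 0.1017] ydir 39.99 z [ 0.001  0.    -1.   ] q [ 0.27  0.55  1.86  0.    0.73 -0.43] F [ 0.6 -0.1 -3.3] w 0.022 60.0
plunger px [ 0.61218082 -0.00214611]
headpx [ 0.61284102 -0.00259009]
lug [0.57038058 0.13792265]
lug [0.50276494 0.07942548]
lug [0.4895455  0.16687803]
```

```bash
cat >> h.py <<'E'
def cupmodel(ax,z,yaw):
    a=np.linspace(0,2*np.pi,90);C=lambda r,h:np.c_[ax[0]+r*np.cos(a),ax[1]+r*np.sin(a),0*a+z+h]
    out=[C(.0455,.068),C(.041,.068),C(.0455,0)]
    for k in(180,60,-60):
        t=np.radians(yaw+k);u=np.array([np.cos(t),np.sin(t)]);v=np.array([-u[1],u[0]])
        out.append(np.array([[*(np.array(ax)+r*u+s*v),z+.064] for r,s in((.045,-.0085),(.055,-.0085),(.055,.0085),(.045,.0085))]))
    t=np.radians(yaw+180);u=np.array([np.cos(t),np.sin(t)]);v=np.array([-u[1],u[0]])
    out.append(np.array([[*(np.array(ax)+r*u+s*v),z+.038] for r,s in((.085,-.011),(.165,-.011),(.165,.011),(.085,.011),(.085,-.011))]))
    return out
def overlay(c,x,y,w,h,s,polys,col,im=None):
    im=crop(c,x,y,w,h,s) if im is None else im
    for P in polys:cv2.polylines(im,[np.int32(((proj(c,P)-[x,y]+.5)*s).round())],False,col,1)
    return im
E
python3 - <<'E'
from h import *
o=state();p=o["position"]
T=viewer.camera("top");S=viewer.camera("side")
th=np.radians(-50);A=p[:2]+.137*np.array([np.cos(th),np.sin(th)]);print("pred",A)
m=cupmodel(A,p[2]-.0055,-50)
P=proj(S,[[*A,.1]])[0].astype(int);print(P)
a=np.linspace(0,2*np.pi,90);tc=[np.c_[.6137+.066*np.cos(a),-.0015+.066*np.sin(a),0*a+.178],np.c_[.6137+.042*np.cos(a),-.0015+.042*np.sin(a),0*a+.206]]
i=overlay(T,178,160,130,100,4,m,(0,255,0));i=overlay(T,178,160,130,100,4,tc,(0,0,255),i)
x,y=P[0]-70,P[1]-80;j=overlay(S,x,y,130,150,4,m,(0,255,0));j=overlay(S,x,y,130,150,4,tc,(0,0,255),j)
W=np.zeros((600,800,3),np.uint8);W[:400,:400]=i[:,:400];W[:,400:]=j[:,:400]
cv2.imwrite("pics/o8.png",W)
E
```

```text
t 21.58 p [0.4353 0.2366 0.1017] ydir 39.99 z [ 0.001  0.    -1.   ] q [ 0.27  0.55  1.86  0.    0.73 -0.43] F [ 0.6 -0.1 -3.3] w 0.022 60.0
pred [0.52337661 0.13170162]
[296 273]
```

View pics/o8.png

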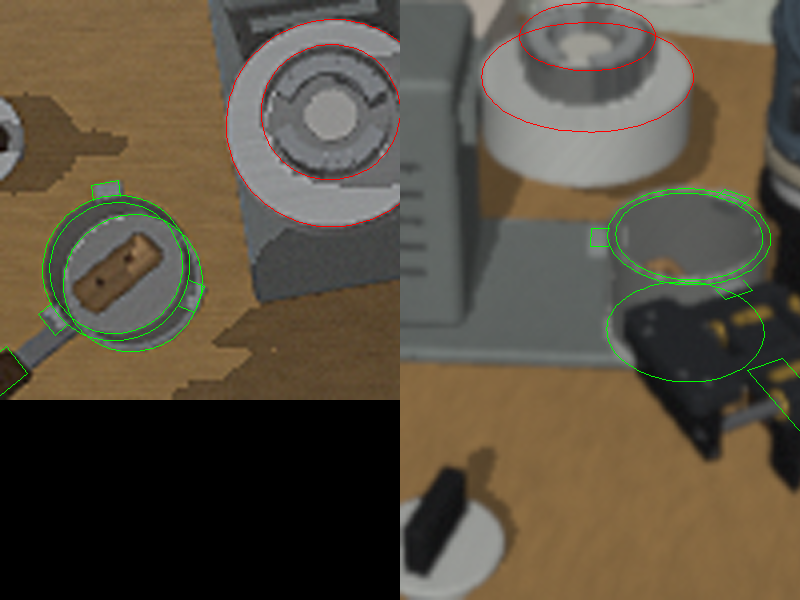

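The green model predicted from the tool pose (cup axis 137 mm ahead of the TCP, turned -50°) lies on the rim, lugs and handle in both views. The red head and ring circles fit too. So the cup pose in the hand is known, and the tumbler axis is (0.6137, -0.0015).

Units first: shifts go in shares of 0.75 m and turns go in shares of 4 rad. So 0.02 m / 0.75 = 0.0267, -0.0165 m / 0.75 = -0.022.

Emit:
hand_motion:
  segments:
    - [0,-0.022,0.0133,0]
    - [0,0,0.0267,0]
    - [0,0,0.02,0]
    - [0,0,0.0067,0]
    - [0,0,0,0]
    - [0,0,0,0]

```text
time: 22.18
position: [0.4229, 0.2263, 0.0516]
tool_rot: [0.423, 0.906, 0.0, 0.0]
ft_force: [-0.2, -0.3, -2.0]
grip_width: 0.0217
grip_force: 60.0
```

```bash
cat >> h.py <<'E'
def cup_at(axis,cz,yaw,d=.137,dz=.0055):
    "average a few readings; print tool-axes move to bring cup axis to axis, given tool turned to cup yaw"
    t=np.radians(yaw);state();to(axis[0]-d*np.cos(t),axis[1]-d*np.sin(t),cz+dz,yaw+90)
E
python3 - <<'E'
from h import *
cup_at((.6137,-.0015),.045,-50)
E
```

```text
t 22.18 p [0.4229 0.2263 0.0516] ydir 40.0 z [ 0.001  0.    -1.   ] q [ 0.26  0.63  1.93 -0.    0.57 -0.44] F [-0.2 -0.3 -2. ] w 0.0217 60.0
to [-0.1601 -0.0003  0.0012] turn 0.0
```

Converted, -0.02 m / 0.75 = -0.0267, -0.01 m / 0.75 = -0.0133.

Emit:
hand_motion:
  segments:
    - [-0.0133,0,0,0]
    - [-0.0267,0,0,0]
    - [-0.0267,0,0,0]
    - [-0.0267,0,0,0]
    - [-0.0267,0,0,0]
    - [-0.0267,0,0,0]
    - [-0.0267,0,0,0]
    - [-0.0267,0,0,0]
    - [-0.0133,0,0,0]
    - [0,0,0,0]
    - [0,0,0,0]
    - [0,0,0,0]

```text
time: 23.18
position: [0.5238, 0.104, 0.0511]
tool_rot: [0.423, 0.906, -0.0, -0.001]
ft_force: [-0.9, 0.1, -1.4]
grip_width: 0.0216
grip_force: 60.0
```

```bash
python3 - <<'E'
from h import *
cup_at((.6137,-.0015),.097,-50)
p=[]
import subprocess
c=viewer.camera("side");np.save("s9.npy",c["img"])
cup_at((.6137,-.0015),.097,-50)
E
```

```text
t 23.18 p [0.5238 0.104  0.0511] ydir 40.01 z [-0.002  0.    -1.   ] q [-0.01  0.67  1.79  0.    0.68 -0.71] F [-0.9  0.1 -1.4] w 0.0216 60.0
to [-0.0015  0.001  -0.0514] turn 0.0
t 23.23 p [0.5236 0.1043 0.051 ] ydir 40.04 z [-0.002  0.    -1.   ] q [-0.01  0.67  1.79  0.    0.68 -0.71] F [ 0.8  0.1 -1.3] w 0.0213 60.0
to [-0.0019  0.001  -0.0515] turn 0.001
```

Converted, -0.01 m / 0.75 = -0.0133, -0.0017 m / 0.75 = -0.0023.

Emit:
hand_motion:
  segments:
    - [-0.0023,0.0013,0,0]
    - [0,0,-0.0133,0]
    - [0,0,-0.0133,0]
    - [0,0,-0.0067,0]
    - [0,0,0,0]
    - [0,0,0,0]

```text
time: 23.73
position: [0.5273, 0.103, 0.0769]
tool_rot: [0.423, 0.906, 0.0, 0.001]
ft_force: [-1.1, 0.7, -2.3]
grip_width: 0.0213
grip_force: 60.0
```

Emit:
hand_motion:
  segments:
    - [0,0,-0.0053,0]
    - [0,0,-0.0053,0]
    - [0,0,-0.0053,0]
    - [0,0,-0.0053,0]
    - [0,0,0,0]
    - [0,0,0,0]

```text
time: 24.23
position: [0.5271, 0.1028, 0.0923]
tool_rot: [0.423, 0.906, 0.0, 0.0]
ft_force: [0.8, 1.0, -1.7]
grip_width: 0.0213
grip_force: 60.0
```

```bash
python3 - <<'E'
from h import *
cup_at((.6137,-.0015),.098,-50)
E
```

```text
t 24.23 p [0.5271 0.1028 0.0923] ydir 39.99 z [ 0.001  0.    -1.   ] q [-0.02  0.6   1.77  0.    0.77 -0.71] F [ 0.8  1.  -1.7] w 0.0213 60.0
to [ 0.0014 -0.0007 -0.0112] turn -0.0
```

Converted, -0.004 m / 0.75 = -0.0053, -0.003 m / 0.75 = -0.004.

Emit:
hand_motion:
  segments:
    - [0,0,-0.0053,0]
    - [0,0,-0.0053,0]
    - [0,0,-0.004,0]
    - [0,0,0,0]
    - [0,0,0,0]
    - [0,0,0,0]

```text
time: 24.73
position: [0.5269, 0.1028, 0.103]
tool_rot: [0.423, 0.906, -0.0, 0.0]
ft_force: [0.1, 0.5, -3.3]
grip_width: 0.0216
grip_force: 60.0
```

```bash
python3 - <<'E'
from h import *
cup_at((.6137,-.0015),.099,-50)
E
```

```text
t 24.73 p [0.5269 0.1028 0.103 ] ydir 39.99 z [-0. -0. -1.] q [-0.02  0.59  1.76 -0.    0.8  -0.71] F [ 0.1  0.5 -3.3] w 0.0216 60.0
to [ 0.0013 -0.0005 -0.0015] turn -0.0
```

Converted, -0.0119 m / 0.75 = -0.0159, -0.001 m / 0.75 = -0.0013, -0.0873 rad / 4 = -0.0218.

Emit:
hand_motion:
  segments:
    - [0.0011,0,-0.0013,0]
    - [-0.0007,-0.0159,0,-0.0218]
    - [-0.0007,-0.0159,0,-0.0218]
    - [-0.0007,-0.0159,0,-0.0218]
    - [0,0,0,0]
    - [0,0,0,0]

```text
time: 25.23
position: [0.5021, 0.0771, 0.104]
tool_rot: [0.302, 0.953, 0.0, -0.0]
ft_force: [0.1, -0.2, -2.2]
grip_width: 0.0212
grip_force: 60.0
```

```bash
python3 - <<'E'
from h import *
cup_at((.6137,-.0015),.0985,-35)
E
```

```text
t 25.23 p [0.5021 0.0771 0.104 ] ydir 54.81 z [-0.  0. -1.] q [-0.07  0.56  1.83  0.    0.75 -1.02] F [ 0.1 -0.2 -2.2] w 0.0212 60.0
to [ 0.0005 -0.0004 -0.    ] turn -0.003
```

No contact; continuing the turn.

Converted, -0.0119 m / 0.75 = -0.0159, -0.0005 m / 0.75 = -0.0007, -0.0873 rad / 4 = -0.0218.

Emit:
hand_motion:
  segments:
    - [-0.0007,-0.0159,0,-0.0218]
    - [-0.0007,-0.0159,0,-0.0218]
    - [-0.0007,-0.0159,0,-0.0218]
    - [-0.0007,-0.0159,0,-0.0218]
    - [0,0,0,0]
    - [0,0,0,0]

```text
time: 25.73
position: [0.4828, 0.0343, 0.1041]
tool_rot: [0.133, 0.991, 0.0, 0.0]
ft_force: [-1.0, 0.5, -2.1]
grip_width: 0.0216
grip_force: 60.0
```

```bash
python3 - <<'E'
from h import *
cup_at((.6137,-.0015),.0985,-15)
E
```

```text
t 25.73 p [0.4828 0.0343 0.1041] ydir 74.74 z [ 0.001  0.    -1.   ] q [-0.16  0.54  1.89  0.    0.72 -1.47] F [-1.   0.5 -2.1] w 0.0216 60.0
to [ 0.0013 -0.0007  0.0001] turn -0.005
```

Emit:
hand_motion:
  segments:
    - [-0.0007,-0.0159,0,-0.0218]
    - [-0.0007,-0.0159,0,-0.0218]
    - [-0.0007,-0.0159,0,-0.0218]
    - [-0.0007,-0.0159,0,-0.0218]
    - [0,0,0,0]
    - [0,0,0,0]

```text
time: 26.23
position: [0.4785, -0.0126, 0.104]
tool_rot: [-0.041, 0.999, 0.0, 0.0]
ft_force: [-1.1, -0.5, -1.3]
grip_width: 0.0215
grip_force: 60.0
```

```bash
python3 - <<'E'
from h import *
cup_at((.6137,-.0015),.0985,10)
E
```

```text
t 26.23 p [ 0.4785 -0.0126  0.104 ] ydir 94.75 z [ 0.  0. -1.] q [-0.26  0.53  1.9   0.    0.71 -1.91] F [-1.1 -0.5 -1.3] w 0.0215 60.0
to [ 0.0007 -0.0127 -0.    ] turn -0.092
```

Converted, -0.0127 m / 0.75 = -0.0169, 0.0005 m / 0.75 = 0.0007, -0.092 rad / 4 = -0.023.

Emit:
hand_motion:
  segments:
    - [0.0007,-0.0169,0,-0.023]
    - [0,0,0,0]
    - [0,0,0,0]

```text
time: 26.48
position: [0.4791, -0.0251, 0.1041]
tool_rot: [-0.087, 0.996, 0.0, 0.0]
ft_force: [-1.4, 0.4, -2.4]
grip_width: 0.0214
grip_force: 60.0
```

Emit:
hand_motion:
  segments:
    - [0,0,0.004,0]
    - [0,0,0.004,0]
    - [0,0,0.0027,0]
    - [0,0,0,0]
    - [0,0,0,0]
    - [0,0,0,0]

```text
time: 26.98
position: [0.4787, -0.0254, 0.0962]
tool_rot: [-0.09, 0.996, 0.0, 0.0]
ft_force: [-0.4, 1.4, 1.6]
grip_width: 0.0214
grip_force: 60.0
```

```bash
python3 - <<'E'
from h import *
cup_at((.6137,-.0015),.090,10)
E
```

```text
t 26.98 p [ 0.4787 -0.0254  0.0962] ydir 100.28 z [ 0.  0. -1.] q [-0.29  0.55  1.91  0.    0.69 -2.04] F [-0.4  1.4  1.6] w 0.0214 60.0
to [-0.0001  0.      0.0007] turn 0.005
```

Converted, 0.001 m / 0.75 = 0.0013.

Emit:
hand_motion:
  segments:
    - [0,0,0.0013,0]
    - [0,0,0,0]
    - [0,0,0,0]

```text
time: 27.23
position: [0.4791, -0.0255, 0.0954]
tool_rot: [-0.09, 0.996, -0.0, 0.001]
ft_force: [0.5, 3.6, 5.3]
grip_width: 0.022
grip_force: 60.0
```

Emit:
hand_motion:
  segments:
    - [0,0,0,0]
    - [0,0,0,0]
    - [0,0,0,0]
    - [0,0,0,0]
    - [0,0,0,0]
  jaw: 0.05

```text
time: 27.65
position: [0.4784, -0.0258, 0.0947]
tool_rot: [-0.089, 0.996, 0.0, -0.0]
ft_force: [0.7, -0.0, 0.2]
grip_width: 0.0457
grip_force: 0.0
```

Emit:
hand_motion:
  segments:
    - [0,0,-0.0267,0]
    - [0,0,-0.04,0]
    - [0,0,-0.0533,0]
    - [0,0,-0.0533,0]
    - [0,0,-0.0533,0]
    - [0,0,0,0]
    - [0,0,0,0]

```text
time: 28.23
position: [0.48, -0.0261, 0.2674]
tool_rot: [-0.09, 0.996, -0.001, 0.003]
ft_force: [0.8, 0.9, -0.2]
grip_width: 0.0504
grip_force: 0.0
```

```bash
python3 - <<'E'
from h import *
state();to(.48,.26,.27,100);to(.628,.258,.2,-9)
T=viewer.camera("top");np.save("t10.npy",T["img"])
# handle wood: dark brown pixels in the top view near the expected place
h=cv2.cvtColor(T["img"],cv2.COLOR_RGB2HSV);i=T["img"].astype(int)
P=cupmodel((.6137,-.0015),.09,10)[-1];print("expected px",proj(T,P).round(1).tolist())
# cap: fit flange circle
for x,y in((.63,.258),):print("cap",fitc(T,x,y,.027,.037,.03))
E
```

```text
t 28.23 p [ 0.48   -0.0261  0.2674] ydir 100.28 z [ 0.006 -0.002 -1.   ] q [-0.29  0.27  1.73 -0.    1.13 -2.04] F [ 0.8  0.9 -0.2] w 0.0504 0.0
to [-0.051   0.2816 -0.0032] turn 0.005
to [-0.1959  0.2534  0.0678] turn 1.907
expected px [[262.4, 227.0], [267.4, 257.9], [276.0, 256.5], [270.8, 225.6], [262.4, 227.0]]
cap [23.0856, 0.622, 0.288]
```

Converted, 0.0253 m / 0.75 = 0.0337, -0.0196 m / 0.75 = -0.0261.

Emit:
hand_motion:
  segments:
    - [-0.0261,0.0337,0,0]
    - [-0.0261,0.0337,0,0]
    - [-0.0261,0.0337,0,0]
    - [-0.0261,0.0337,0,0]
    - [-0.0261,0.0337,0,0]
    - [-0.0261,0.0337,0,0]
    - [-0.0261,0.0337,0,0]
    - [-0.0261,0.0337,0,0]
    - [-0.0261,0.0337,0,0]
    - [-0.0261,0.0337,0,0]
    - [0,0,0,0]
  jaw: 0.07

```text
time: 29.2
position: [0.6271, 0.2631, 0.2612]
tool_rot: [-0.092, 0.996, 0.001, -0.001]
ft_force: [0.4, 0.3, 0.6]
grip_width: 0.0696
grip_force: 0.0
```

Emit:
hand_motion:
  segments:
    - [0,0,0,0.0275]
    - [0,0,0,0.0275]
    - [0,0,0,0.0275]
    - [0,0,0,0.0275]
    - [0,0,0,0.0275]
    - [0,0,0,0.0275]
    - [0,0,0,0.0275]
    - [0,0,0,0.0275]
    - [0,0,0,0.0275]
    - [0,0,0,0.0275]
    - [0,0,0.0267,0.0275]
    - [0,0,0.0267,0.0275]
    - [0,0,0.0267,0.0275]
    - [0,0,0.0267,0.0275]
    - [0,0,0.0267,0.0275]
    - [0,0,0.0133,0.0275]
    - [0,0,0,0.0275]
    - [0,0,0,0]
    - [0,0,0,0]

```text
time: 30.78
position: [0.625, 0.2575, 0.1529]
tool_rot: [0.747, 0.664, -0.002, -0.001]
ft_force: [-0.7, -0.2, 0.4]
grip_width: 0.0698
grip_force: 0.0
```

```bash
python3 - <<'E'
from h import *
state();w=viewer.camera("wrist");T=viewer.camera("top");S=viewer.camera("side")
W=np.zeros((600,800,3),np.uint8);W[:420,:560]=w["img"][:,:,::-1]
P=proj(S,[[.545,-.015,.12]])[0].astype(int);print(P);W[420:600,560:800]=crop(S,P[0]-40,P[1]-30,80,60,3)
P=proj(S,[[.545,-.015,.12]])[0].astype(int);W[0:400,560:800]=crop(T,240,150,60,100,4)
cv2.imwrite("pics/w11.png",W);to(.628,.257,.2,-7.4)
E
```

```text
t 30.78 p [0.625  0.2575 0.1529] ydir -6.72 z [-0.004 -0.001 -1.   ] q [ 0.23  0.67  1.35 -0.    1.12  0.34] F [-0.7 -0.2  0.4] w 0.0698 0.0
[299 231]
to [-0.0008  0.0019 -0.0452] turn 0.011
```

View pics/w11.png

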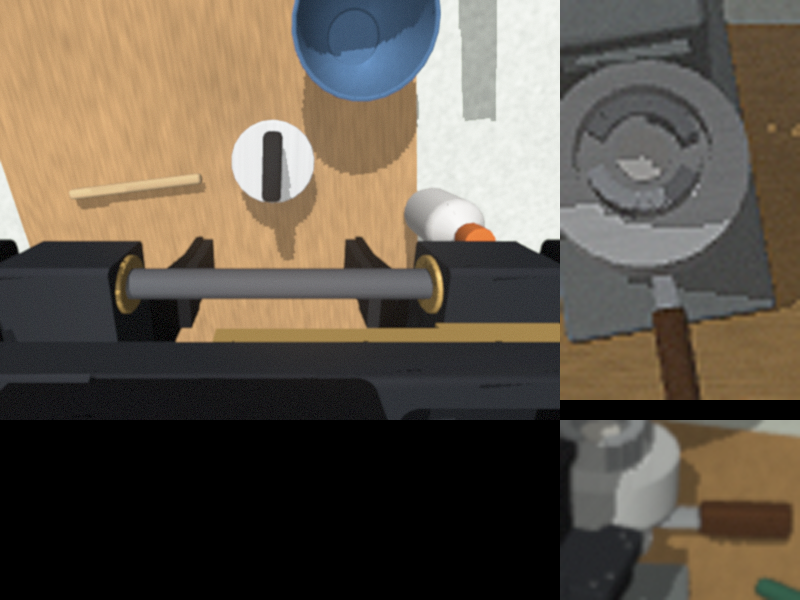

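The wrist view shows the cap at (272,161) with its bar from (271,131) to (272,201), further from the hand than it was at the start, so it was knocked. The glue bottle is at (445,215). The cup hangs level in the head with its handle straight out of the front.

```bash
python3 - <<'E'
from h import *
o=state();w=viewer.camera("wrist");T=viewer.camera("top")
f=pt(w,(272.5,161),.027);a,b=pt(w,(271.5,131),.06),pt(w,(272.5,201),.06);print("flange",f,"bar",a,b,(a+b)/2,np.linalg.norm(a-b),np.degrees(np.arctan2(*(a-b)[::-1])))
print("fit wrist",fitc(w,*f,.027,.037,.01,1))
print("glue",pt(w,(478,232),.09),pt(T,(184,141),.09))
print("fit top",fitc(T,*f,.027,.037,.01,0))
m=(a+b)/2;to(*m,.1,np.degrees(np.arctan2(*(a-b)[::-1]))-90)
E
```

```text
t 30.93 p [0.6262 0.258  0.1548] ydir -6.77 z [-0. -0. -1.] q [ 0.23  0.67  1.35 -0.    1.12  0.34] F [ 0.1 -0.5  0.4] w 0.0696 0.0
flange [0.62458108 0.29291906] bar [0.62776684 0.31998962] [0.62173418 0.26485187] [0.62475051 0.29242075] 0.05546679337032148 83.75606417356605
fit wrist [36.5161, 0.6221, 0.2904]
glue [0.77064299 0.23122529] [0.77005479 0.21492628]
fit top [17.9429, 0.6211, 0.2909]
to [ 0.0337 -0.0057  0.0553] turn -0.01
```

Converted, 0.03 m / 0.75 = 0.04, 0.0165 m / 0.75 = 0.022, -0.01 rad / 4 = -0.0025.

Emit:
hand_motion:
  segments:
    - [0.022,-0.0045,0,-0.0025]
    - [0.022,-0.0044,0,0]
    - [0,0,0.04,0]
    - [0,0,0.04,0]
    - [0,0,0,0]
    - [0,0,0,0]
  jaw: 0.05

```text
time: 31.53
position: [0.6215, 0.293, 0.0933]
tool_rot: [0.744, 0.668, -0.002, -0.001]
ft_force: [-0.6, -0.6, 1.2]
grip_width: 0.0509
grip_force: 0.0
```

```bash
python3 - <<'E'
from h import *
state();w=viewer.camera("wrist");f=(.6235,.2915)
print("fit wrist",fitc(w,*f,.027,.037,.008,1));to(*f,.031,-6.2)
E
```

```text
t 31.53 p [0.6215 0.293  0.0933] ydir -6.19 z [-0.004 -0.001 -1.   ] q [0.28 0.76 1.36 0.   1.03 0.39] F [-0.6 -0.6  1.2] w 0.0509 0.0
fit wrist [36.3092, 0.6225, 0.293]
to [-0.0016  0.0004  0.0642] turn -0.0
```

Converted, 0.02 m / 0.75 = 0.0267, 0.015 m / 0.75 = 0.02.

Emit:
hand_motion:
  segments:
    - [0,0,0.0267,0]
    - [0,0,0.0267,0]
    - [0,0,0.02,0]
    - [0,0,0.0087,0]
    - [0,0,0,0]
    - [0,0,0,0]
    - [0,0,0,0]

```text
time: 32.17
position: [0.6249, 0.2924, 0.0355]
tool_rot: [0.745, 0.667, 0.002, 0.001]
ft_force: [-0.4, 0.3, 0.6]
grip_width: 0.0502
grip_force: 0.0
```

Emit:
hand_motion:
  segments:
    - [0,0,0,0]
    - [0,0,0,0]
    - [0,0,0,0]
    - [0,0,0,0]
    - [0,0,0,0]
    - [0,0,0,0]
    - [0,0,0,0]
    - [0,0,0,0]
  jaw: 0.0
  squeeze: 50

```text
time: 32.83
position: [0.6233, 0.2918, 0.0335]
tool_rot: [0.745, 0.667, -0.0, -0.0]
ft_force: [-0.0, 0.4, 0.7]
grip_width: 0.0155
grip_force: 50.0
```

Emit:
hand_motion:
  segments:
    - [0,0,0,0]

```text
time: 32.92
position: [0.6233, 0.2918, 0.0335]
tool_rot: [0.745, 0.667, -0.0, -0.0]
ft_force: [0.0, 0.2, 0.9]
grip_width: 0.0155
grip_force: 50.0
```

Emit:
hand_motion:
  segments:
    - [0,0,-0.0267,0]
    - [0,0,-0.04,0]
    - [0,0,-0.0533,0]
    - [0,0,-0.0533,0]
    - [0,0,-0.0533,0]
    - [0,0,-0.0533,0]
    - [0,0,-0.04,0]
    - [0,0,0,0]
    - [0,0,0,0]

```text
time: 33.67
position: [0.6243, 0.2921, 0.2761]
tool_rot: [0.745, 0.667, 0.002, 0.001]
ft_force: [0.5, 0.0, -1.3]
grip_width: 0.0156
grip_force: 50.0
```

```bash
python3 - <<'E'
from h import *
state();to(.6137,-.0015,.27,0)
E
```

```text
t 33.67 p [0.6243 0.2921 0.2761] ydir -6.28 z [ 0.005  0.001 -1.   ] q [ 0.28  0.57  1.2  -0.    1.37  0.39] F [ 0.5  0.  -1.3] w 0.0156 50.0
to [-0.293   0.0215  0.0056] turn -0.11
```

Converted, -0.025 m / 0.75 = -0.0333, -0.02 m / 0.75 = -0.0267, -0.09 rad / 4 = -0.0225.

Emit:
hand_motion:
  segments:
    - [-0.02,0.0013,0,-0.005]
    - [-0.0333,0.0027,-0.0133,-0.0225]
    - [-0.0333,0,-0.0133,0]
    - [-0.0333,0,-0.0133,0]
    - [-0.0333,0,0,0]
    - [-0.0333,0,0,0]
    - [-0.0333,0,0,0]
    - [-0.0333,0,0,0]
    - [-0.0333,0,0,0]
    - [-0.0333,0,0,0]
    - [-0.0333,0,0,0]
    - [-0.0333,0,0,0]
    - [-0.0333,0,0,0]
    - [-0.0333,0,0,0]
    - [-0.0333,0,0,0]
    - [-0.0267,0,0,0]
    - [0,0,0,0]
    - [0,0,0,0]

```text
time: 35.17
position: [0.6213, -0.0939, 0.3007]
tool_rot: [0.708, 0.706, -0.001, -0.003]
ft_force: [-0.7, 0.2, -0.8]
grip_width: 0.0154
grip_force: 50.0
```

```bash
python3 - <<'E'
from h import *
state();w=viewer.camera("wrist");np.save("w12.npy",w["img"])
g=(.6137,-.0015)
print(proj(w,[[*g,.206],[*g,.178]]).round(0).tolist())
for n,z,r,s in(("ring",.206,.042,0),("head",.178,.066,0),("plung",.197,.016,1),("plungabs",.197,.016,0)):print(n,fitc(w,*g,z,r,.01,s))
to(*g,.27,0)
E
```

```text
t 35.17 p [ 0.6213 -0.0939  0.3007] ydir -0.12 z [-0.005  0.002 -1.   ] q [-0.33  0.46  1.32  0.    1.36 -0.33] F [-0.7  0.2 -0.8] w 0.0154 50.0
[[269.0, 89.0], [270.0, 92.0]]
ring [39.6846, 0.6142, -0.002]
head [39.3692, 0.6127, -0.001]
plung [40.0, 0.6142, -0.0025]
plungabs [40.0, 0.6142, -0.0025]
to [ 0.0913 -0.0076  0.0314] turn -0.001
```

Converted, 0.025 m / 0.75 = 0.0333, 0.0215 m / 0.75 = 0.0287.

Emit:
hand_motion:
  segments:
    - [0.0267,-0.0027,0,0]
    - [0.0333,-0.0027,0.0133,0]
    - [0.0333,-0.0027,0.0133,0]
    - [0.0287,-0.0017,0.0133,0]
    - [0,0,0.0107,0]
    - [0,0,0,0]
    - [0,0,0,0]
    - [0,0,0,0]

```text
time: 35.88
position: [0.6156, -0.002, 0.2657]
tool_rot: [0.707, 0.707, 0.0, 0.0]
ft_force: [-0.6, -0.2, -0.4]
grip_width: 0.0158
grip_force: 50.0
```

```bash
python3 - <<'E'
from h import *
state();to(.614,-.0022,.25,0)
c=viewer.camera("side");to(.614,-.0022,.25,0)
E
```

```text
t 35.88 p [ 0.6156 -0.002   0.2657] ydir 0.02 z [ 0. -0. -1.] q [-0.18  0.47  1.41 -0.    1.26 -0.18] F [-0.6 -0.2 -0.4] w 0.0158 50.0
to [-0.0001 -0.0016  0.0156] turn 0.0
to [ 0.0002 -0.0018  0.016 ] turn -0.0
```

Converted, 0.01 m / 0.75 = 0.0133, -0.0015 m / 0.75 = -0.002.

Emit:
hand_motion:
  segments:
    - [0,-0.002,0,0]
    - [0,0,0.0133,0]
    - [0,0,0.0133,0]
    - [0,0,0.0067,0]
    - [0,0,0,0]
    - [0,0,0,0]

```text
time: 36.43
position: [0.6133, -0.0019, 0.2396]
tool_rot: [0.707, 0.707, -0.001, -0.001]
ft_force: [-0.2, -1.1, -0.4]
grip_width: 0.0153
grip_force: 50.0
```

Emit:
hand_motion:
  segments:
    - [0,0,0.004,0]
    - [0,0,0.004,0]
    - [0,0,0.0027,0]
    - [0,0,0,0]
    - [0,0,0,0]

```text
time: 36.85
position: [0.6137, -0.0017, 0.2324]
tool_rot: [0.707, 0.707, -0.0, -0.0]
ft_force: [0.1, 0.5, -1.4]
grip_width: 0.0156
grip_force: 50.0
```

```bash
python3 - <<'E'
from h import *
state();to(.614,-.0022,.2215,0)
E
```

```text
t 36.85 p [ 0.6137 -0.0017  0.2324] ydir 0.02 z [-0.  0. -1.] q [-0.18  0.5   1.45 -0.    1.19 -0.19] F [ 0.1  0.5 -1.4] w 0.0156 50.0
to [-0.0005  0.0003  0.0109] turn 0.0
```

Converted, 0.003 m / 0.75 = 0.004.

Emit:
hand_motion:
  segments:
    - [0,0,0.004,0]
    - [0,0,0.004,0]
    - [0,0,0.004,0]
    - [0,0,0,0]
    - [0,0,0,0]
    - [0,0,0,0]

```text
time: 37.35
position: [0.6143, -0.0018, 0.2242]
tool_rot: [0.707, 0.707, 0.001, 0.001]
ft_force: [0.3, -0.1, 4.3]
grip_width: 0.0152
grip_force: 50.0
```

Emit:
hand_motion:
  segments:
    - [0,0,0.0027,0]
    - [0,0,0.0013,0]
    - [0,0,0,0]
    - [0,0,0,0]
    - [0,0,0,0]

```text
time: 37.77
position: [0.6144, -0.0018, 0.2214]
tool_rot: [0.707, 0.707, 0.001, 0.001]
ft_force: [-0.2, -0.6, 6.0]
grip_width: 0.0159
grip_force: 50.0
```

```bash
python3 - <<'E'
from h import *
state();to(.614,-.0022,.2205,0)
E
```

```text
t 37.77 p [ 0.6144 -0.0018  0.2214] ydir 0.02 z [ 0.002 -0.    -1.   ] q [-0.18  0.51  1.46  0.    1.16 -0.19] F [-0.2 -0.6  6. ] w 0.0159 50.0
to [-0.0004 -0.0004  0.0009] turn 0.0
```

Converted, 0.001 m / 0.75 = 0.0013, 0.1 rad / 4 = 0.025.

Emit:
hand_motion:
  segments:
    - [0,0,0.0013,0]
    - [0,0,0,0]
    - [0,0,0,0]
    - [0,0,0,0.025]
    - [0,0,0,0.025]
    - [0,0,0,0.025]
    - [0,0,0,0.025]
    - [0,0,0,0]

```text
time: 38.43
position: [0.6144, -0.0021, 0.2205]
tool_rot: [0.834, 0.551, 0.001, 0.001]
ft_force: [-0.1, -0.6, 6.5]
grip_width: 0.0153
grip_force: 50.0
```

Emit:
hand_motion:
  segments:
    - [0,0,0,0.025]
    - [0,0,0,0.025]
    - [0,0,0,0.025]
    - [0,0,0,0.025]
    - [0,0,0,0.025]
    - [0,0,0,0]

```text
time: 38.93
position: [0.6144, -0.0021, 0.2205]
tool_rot: [0.945, 0.328, 0.001, 0.001]
ft_force: [-0.2, -1.7, 6.2]
grip_width: 0.0156
grip_force: 50.0
```

Emit:
hand_motion:
  segments:
    - [0,0,0,0.025]
    - [0,0,0,0.025]
    - [0,0,0,0.025]
    - [0,0,0,0.025]
    - [0,0,0,0.0238]
    - [0,0,0,0]
    - [0,0,0,0]

```text
time: 39.52
position: [0.6144, -0.0017, 0.2205]
tool_rot: [0.996, 0.088, 0.001, 0.0]
ft_force: [0.2, -0.4, 7.8]
grip_width: 0.0157
grip_force: 50.0
```

```bash
python3 - <<'E'
from h import *
state();to(.614,-.0022,.2275,-80)
E
```

```text
t 39.52 p [ 0.6144 -0.0017  0.2205] ydir -79.92 z [ 0.002 -0.    -1.   ] q [-0.18  0.51  1.46  0.    1.16  1.21] F [ 0.2 -0.4  7.8] w 0.0157 50.0
to [-0.0004  0.0004 -0.007 ] turn 0.001
```

Converted, -0.002 m / 0.75 = -0.0027, -0.001 m / 0.75 = -0.0013.

Emit:
hand_motion:
  segments:
    - [0,0,-0.0027,0]
    - [0,0,-0.0027,0]
    - [0,0,-0.0027,0]
    - [0,0,-0.0013,0]
    - [0,0,0,0]
    - [0,0,0,0]
    - [0,0,0,0]

```text
time: 40.1
position: [0.6143, -0.0017, 0.2267]
tool_rot: [0.996, 0.088, 0.001, 0.0]
ft_force: [2.4, 1.6, 4.3]
grip_width: 0.0157
grip_force: 50.0
```

Emit:
hand_motion:
  segments:
    - [0,0,-0.002,0]
    - [0,0,0,0]
    - [0,0,0,0]

```text
time: 40.35
position: [0.614, -0.0017, 0.2274]
tool_rot: [0.996, 0.088, 0.0, -0.0]
ft_force: [3.9, 1.6, -1.1]
grip_width: 0.0158
grip_force: 50.0
```

Emit:
hand_motion:
  segments:
    - [0,0,0,0]
    - [0,0,0,0]
    - [0,0,0,0]
    - [0,0,0,0]
    - [0,0,0,0]
  jaw: 0.04

```text
time: 40.77
position: [0.6131, -0.0019, 0.2277]
tool_rot: [0.996, 0.088, -0.001, -0.0]
ft_force: [0.5, 0.7, 0.1]
grip_width: 0.0377
grip_force: 0.0
```

Emit:
hand_motion:
  segments:
    - [0,0,-0.0267,0]
    - [0,0,-0.04,0]
    - [0,0,-0.04,0]
    - [0.04,0,-0.0267,0]
    - [0.04,0,0,0]
    - [0.04,0,0,0]
    - [0.04,0,0,0]
    - [0.04,0,0,0]
    - [0.04,0,0,0]
    - [0,0,0,0]
    - [0,0,0,0]

```text
time: 41.68
position: [0.7913, 0.0299, 0.3254]
tool_rot: [0.996, 0.088, -0.002, -0.0]
ft_force: [0.1, 0.1, -0.6]
grip_width: 0.0399
grip_force: 0.0
```

```bash
python3 - <<'E'
from h import *
state();T=viewer.camera("top");S=viewer.camera("side");w=viewer.camera("wrist")
W=np.zeros((600,800,3),np.uint8);W[:400,:240]=crop(T,232,160,60,100,4);W[:300,240:560]=crop(S,225,160,80,75,4);W[300:600,240:640]=cv2.resize(w["img"][:,:,::-1],(400,300))
cv2.imwrite("pics/f13.png",W)
E
```

```text
t 41.68 p [0.7913 0.0299 0.3254] ydir -79.89 z [-0.004  0.    -1.   ] q [-0.1   0.72  0.78 -0.    1.64  1.29] F [ 0.1  0.1 -0.6] w 0.0399 0.0
```

View pics/f13.png

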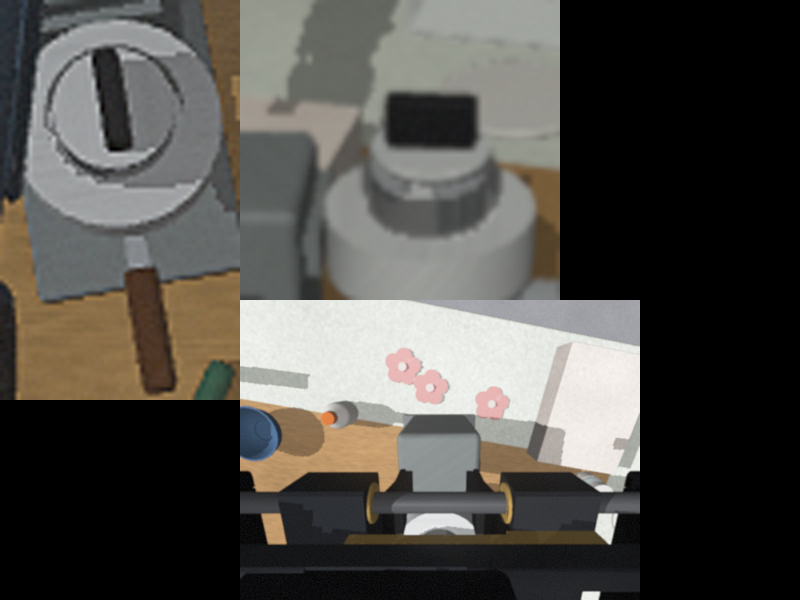

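The cap's bar lies front to back in line with the cup handle and sits level. The cup is still locked, and nothing else has moved. The force changed sign at cap height 194 mm, so the cap is in its pockets.

```bash
python3 -c "
from rig import robot, viewer, telemetry, workorder
print(workorder.hand_in())"
```

```text
the job is handed in; nothing more can be done
None
```

I handed the job in at about 42 s: both toggles are in the cup, the cup is locked in the head with its handle straight out of the front, and the spring cap is locked in the port with its bar front to back; the hand-in call returned no verdict.

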